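# Check the wall at the ringed spot on a ground weld seam

### The job

The weld seam on the upturned tray has been ground flush, and the sheet must be checked for thinning. Take the pen-type thickness gauge out of the bench rack, first check it by pressing its spring tip lightly, held upright, on the thinnest step of the step block for about a second, then hold the tip inside the marker ring on the seam, square to the sloping sheet and pressed lightly so that the spring tip goes about half-way in. Finish while still holding it there; leave the other tools in the rack as they are.

Things in the scene. Friction and masses are not known exactly. Their poses are not given: they have to be found in the camera images.
- gauge_grip (a point): centre of the gauge's body, half-way up. The gauge hangs upright, point down, in one of the rack's four holes. Body: grey plastic, rectangular with rounded edges, 26 mm thick (x) x 34 mm wide (y) x 100 mm tall (z, up), a small display on its +x face near the top; about 0.18 kg. Its lower end, 50 mm below this point, rests on the shelf.
- gauge_tip (a point): the end of the gauge's spring tip (8 mm in diameter, rounded), on the gauge's axis, 92 mm below gauge_grip when not pressed; z along the axis, towards the body
- plunger (a joint): how far the spring tip is pushed in: 0 = free, 0.008 m = fully in (end stop). Spring about 0.8 N per mm, so half-way in (4 mm) is about 3.6 N.
- thin_step (a point): centre of the top of the thinnest step of the loose steel step block lying on the bench (120 x 30 mm, four steps in a row, each 30 x 30 mm, 4, 8, 12 and 16 mm high, 0.3 kg); 4 mm above the bench, the thicker steps follow towards +x of this frame, z up.
- spot (a point): centre of the black marker ring (24 mm in diameter) on the weld seam, on the sheet's surface; z = square out of the sheet, y = along the seam. The sheet slopes about 10 to 23 degrees. The ring is anywhere within 80 mm of the seam's middle; a marker cross elsewhere on the sheet is not the spot.
- tray: stainless tray 200 x 250 x 45 mm, upside down, strapped on the top of a locked tilting table (they do not move). Origin: middle of the table's hinge at the sheet's low edge; z square out of the sheet, x up the slope; sheet at x = 25 to 225 mm, z = 57 mm; seam along y at x = 160 mm; at each y edge, at x = 65 mm, a strap clamp rises 21 mm above the sheet
- step_block: the step block; origin under its middle, z up
- gauge: the gauge; origin on its axis at the lower end of its body, z up along the axis. Below the body, through the hole in the shelf: a round aluminium snout 18 mm in diameter and 30 mm long, then the spring tip, 12 mm long.
- screwdriver_mid (a point): screwdriver hanging in the rack: round black handle 97 mm tall, up to 33 mm thick; point 45 mm above the shelf
- file_mid (a point): file hanging in the rack: round turned wooden handle 92 mm tall, up to 32 mm thick; point 45 mm above the shelf
- scriber_mid (a point): scriber hanging in the rack: round steel handle 71 mm tall, up to 31 mm thick; point 45 mm above the shelf
- rack: bench rack: a folded steel shelf 210 mm long (y) x 64 mm (x), its top 103 mm above the bench, four 22 mm square holes in a row at y = -75, -25, 25 and 75 mm, one tool in each; origin on the bench under its middle

How it is judged:
On the way:
1. the gauge's tip is held upright and pressed lightly on the thinnest step of the step block (distance between gauge_tip and thin_step below 0.012 m and angle between gauge's own z axis and vertical below 0.14 rad and contact force between gauge and step_block above 0.8 N and value of joint plunger above 0.001 m and contact force between the fingers and gauge above 1 N), for 0.5 s.
At the end, for the whole second after the job is handed in: The gripper is still holding the gauge; its tip rests on the sheet within 9 mm of the ring's centre, its axis within 7 degrees of square to the sheet, pressed with 1 to 9 N, the spring tip 1.5 to 6.8 mm in (of 8), and all is still (distance between gauge_tip and spot below 0.009 m and angle between the z axis of gauge and the z axis of spot, either way round below 0.12 rad and contact force between gauge and tray between 1 and 9 N and value of joint plunger between 0.0015 and 0.0068 m and contact force between the fingers and gauge above 1 N and linear speed of gauge below 0.02 m/s); the arm keeps its last pose, push and grip.
It fails at once if the gauge is pressed hard (over 25 N) on the tray or the step block (contact force between gauge and tray above 25 N or contact force between gauge and step_block above 25 N).
It fails at once if another tool in the rack is pulled out or knocked out of place (30 mm) (distance of any of screwdriver_mid, file_mid, scriber_mid from where it was at the start of the episode above 0.03 m).
It also fails if it takes over 61 s, if anything falls off the work surface, if the arm or the gripper's body presses on something with over 40 N, if the wrist force passes 120 N, or if a joint passes its speed limit or range.

### The arm

A 6-joint arm with a two-finger parallel gripper is mounted at the origin on the work surface. World frame = base frame: x ahead of the robot, y to its left, z up, the work surface at z = 0. Lengths are in m, angles in rad, forces in N, time in s.
With the tool pointing down it reaches from about 0.35 to 0.85 m from the base axis. Payload 8.1 kg.
Tool frame: the origin (TCP) lies midway between the tips of the shut fingers; the grasp point (between the pads) lies 19 mm behind it; z points along the fingers, y is the direction in which the jaws open and shut (so a half turn about z gives the same grasp; the last joint's range is limited). The gripper opens to 93 mm and grips with 3 to 60 N. Pads are 15 mm wide; open, the fingers measure 128 mm over their backs; the gripper's body (75 mm by 188 mm) begins 65 mm behind the grasp point.
Start: joints at [1.232, 0.13, 1.488, -0, 1.523, -0.085], TCP at [0.151, 0.581, 0.184] pointing down, gripper open.
Joint ranges: [-2.96, 2.96], [-0.89, 2.26], [0.02, 2.5], [-1.34, 4.48], [0, 2.73], [-2.66, 2.66]. Speed limits (rad/s): [2.39, 2.39, 2.79, 3.14, 3.14, 3.14].

### API

Orientations are given as a rotation vector (axis times angle).
In Python, from plant import robot gives the robot as it stands. The module is installed in compiled form; this text tells all that it offers.
- The arm moves only by the shell command python3 -m pendant 'ROWS' [FORCE]. ROWS is JSON, a list of rows, each an object with "translation": the shift along the tool's x, y, z in mm, a list of three; "twist": the turn, a rotation vector about the tool's x, y, z in rad, a list of three; "grip": the opening, from -1 (shut) to 1 (fully open). A call has exactly 10 rows; each row shifts and turns the pose as measured when the row begins, along the tool's axes as they then stand; what a row does not reach is not made up. A row lasts 1/10 s, in which the tool goes at most 50 mm and 8.59 degrees, less where a joint would pass 70% of its speed; a pose out of reach is approached as far as the arm can. A call is refused whole if a number of a shift passes 50 or a number of a turn 0.15, either way. A call with a gripper value outside its range is refused whole. The fingers move at their own pace and stop on an object; FORCE is the grip in N (left out, the last holds). Time passes only in rows, so rows that do not move let the fingers close, or fill a call up. It gives the time, the measured TCP pose, the force and the opening at its end, in the units of the state.
- robot.read_state(): the state, without advancing time (a new reading comes with each control period).
- robot.read_camera(name): name is "side" or "top" or "wrist"; returns (picture, depth): 480x640x3 uint8, red, green, blue; 480x640 float32, m along the optical axis (not along the pixel's ray), 0 where there is no reading.
- robot.camera_info(name): a dict with "vertical_fov" (degrees; the focal length in pixels is half the picture's height over the tangent of half this angle, whatever the lens; pixels are square), "cx", "cy" (the principal point, pixels), "cam_to_world" (4x4, takes a point from camera to world coordinates). Camera axes: x right, y up, looking along -z (the intrinsics and any distortion apply to the point x, -y, -z); pixel columns grow to the right and rows downward; lengths in m; the calibration is good to about 2 mm. A picture is of the moment at which its call begins: read the wrist's pose just before it. camera_info takes no time and is no camera call; for the wrist camera it gives the pose at the moment of the call.
- robot.close_job(): hands the job in, once; it reports no verdict.
The state is a dict: "t": time; "q": joint angles; "dq": joint speeds; "joint_torque": joint torques, N m; "tool_pos": TCP position; "orientation": TCP orientation; "force": force on the tool from outside, world axes, zero at the start; "wrist_torque": the same for the moment, N m; "opening": finger opening in m.
Only numpy, scipy, OpenCV 4.12 (cv2) and the standard library are available. Lean on these libraries where they do the work, as an engineer would, in place of code of your own. Each camera call takes 0.05 s, during which the arm holds its last target. There are 200 camera calls.

## Working session

There is one attempt and no reset: what is moved stays moved. The work goes in short steps, Python scripts to look and compute and a shell command to move; the robot and the scene stay as the last step left them, time stands still between calls to the robot, and variables do not carry over. Pictures are saved under pics/ and viewed, about 8 in all and at most 12, crops included, and the job is handed in when it is done.

```bash
mkdir -p pics
cat > h.py <<'E'
import numpy as np, cv2
from plant import robot
from scipy.spatial.transform import Rotation as R
def snap(n):
    i=robot.camera_info(n); p,d=robot.read_camera(n); return p,d,i
def pts(d,i):
    f=240/np.tan(np.radians(i["vertical_fov"])/2)
    v,u=np.mgrid[0:480,0:640]
    c=np.stack([(u-i["cx"])/f*d,-(v-i["cy"])/f*d,-d,np.ones_like(d)],-1)
    return (c@np.array(i["cam_to_world"]).T)[...,:3]
def save(n,p): cv2.imwrite("pics/"+n,cv2.cvtColor(p,cv2.COLOR_RGB2BGR))
E
python3 - <<'E'
from h import *
print(robot.read_state())
for n in("side","top","wrist"):
    p,d,i=snap(n); save(n+"0.png",p); np.savez(n+"0.npz",p=p,d=d,P=pts(d,i)); print(n,i)
E
```

```text
{'t': 0.0, 'q': array([ 1.23159067e+00,  1.31158911e-01,  1.48925986e+00,  2.81941906e-05,
        1.52301362e+00, -8.53785569e-02]), 'dq': array([-0.00039064,  0.00176011, -0.00047335, -0.00116331,  0.00043025,
       -0.00031495]), 'joint_torque': array([ 2.37862423e-04, -5.59842181e+01, -4.91763747e+01,  7.71148154e-02,
        3.51200905e-02, -1.54375148e-04]), 'tool_pos': array([0.15040987, 0.58018907, 0.18259953]), 'orientation': array([-3.97590629e-01, -3.11591235e+00,  2.81528714e-03]), 'force': array([ 0.124279  , -0.33426384, -0.40455485]), 'wrist_torque': array([ 0.01445988,  0.01597546, -0.02614018]), 'opening': 0.09278872139827654}
side {'vertical_fov': 50.00547267674047, 'cx': 317.7713194012859, 'cy': 238.7811222081153, 'cam_to_world': array([[-0.98496375,  0.11867332, -0.12555101,  0.40616227],
       [-0.17252646, -0.63780675,  0.75062452,  0.5950444 ],
       [ 0.00900182,  0.76099881,  0.64869081,  0.69973746],
       [ 0.        ,  0.        ,  0.        ,  1.        ]])}
top {'vertical_fov': 57.61462485281412, 'cx': 324.30167144156763, 'cy': 243.08512998716444, 'cam_to_world': array([[ 5.83916332e-02,  9.76957920e-01, -2.05289162e-01,
         3.31635925e-01],
       [-9.98293751e-01,  5.71574837e-02, -1.19419167e-02,
        -4.50841465e-02],
       [ 6.70618947e-05,  2.05636196e-01,  9.78628505e-01,
         1.10153173e+00],
       [ 0.00000000e+00,  0.00000000e+00,  0.00000000e+00,
         1.00000000e+00]])}
wrist {'vertical_fov': 66.54817817715971, 'cx': 320.5716497531818, 'cy': 238.44916550625985, 'cam_to_world': array([[ 0.25198271, -0.9244899 , -0.28604745,  0.07030075],
       [ 0.96772836,  0.23994161,  0.07700547,  0.60246831],
       [-0.0025561 , -0.29622027,  0.95511623,  0.38296075],
       [ 0.        ,  0.        ,  0.        ,  1.        ]])}
```

View pics/top0.png

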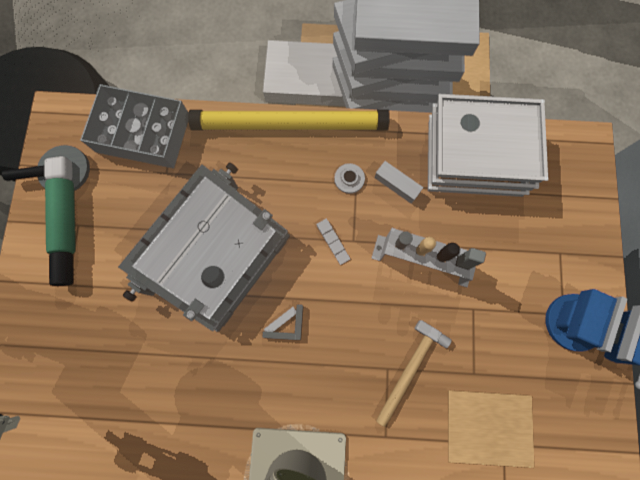

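View pics/side0.png

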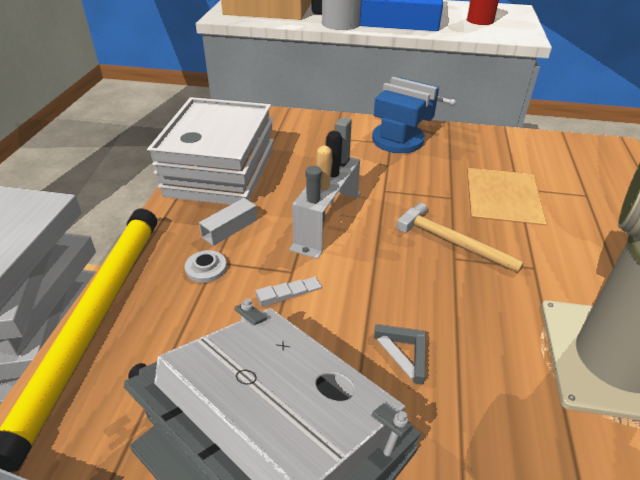

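Top view: gauge (rectangular) at about (471,259), step block at (333,242), ring on seam at (203,227), cross (decoy) at (238,243). The side view confirms the layout: the gauge is the far tool at (343,143).

Run:
```python
from h import *
D=np.load("top0.npz");P=D["P"];p=D["p"]
def rect(m,name):
    n,l,s,c=cv2.connectedComponentsWithStats(m.astype(np.uint8))
    for k in range(1,n):
        if s[k,4]<25: continue
        q=P[l==k]; r=cv2.minAreaRect((q[:,:2]*1000).astype(np.float32))
        print(name,c[k].round(),s[k,4],np.round(np.median(q,0),4),"rect",np.round(r[0],1),np.round(r[1],1),round(r[2],1))
reg=np.zeros((480,640),bool);reg[220:290,370:500]=1
rect(reg&(P[...,2]>.09)&(P[...,2]<.112),"shelf")
rect(reg&(P[...,2]>.135),"tools")
reg[:]=0;reg[215:270,312:356]=1
g=p.astype(int); sat=g.max(2)-g.min(2)
m=reg&(sat<25)&(g.max(2)>90); rect(m,"block")
q=P[m];q=q[q[:,2]>-.01]
c=q[:,:2].mean(0); w=np.linalg.svd(q[:,:2]-c,full_matrices=0)[2][0]
s=(q[:,:2]-c)@w
print(c,w); 
for a in np.arange(-.07,.07,.01):
    k=(s>=a)&(s<a+.01)
    if k.any(): print(round(a,3),k.sum(),np.median(q[k,2]).round(4))
# bench
print("bench z",np.median(P[290:300,320:420,2]))
# tray plane
reg[:]=0; reg[195:280,160:250]=1
q=P[reg]; q=q[(q[:,2]>.05)]
for _ in range(5):
    c=q.mean(0);n=np.linalg.svd(q-c,full_matrices=0)[2][2]; n*=np.sign(n[2]); e=(q-c)@n; q=q[abs(e)<max(2*e.std(),.002)]
print("plane",c,n,"slope",np.degrees(np.arccos(n[2])),e.std(),len(q))
for u,v in((203,227),(238,243),(205,172),(130,262),(283,237),(213,325)): print(u,v,P[v,u])
S=np.load("side0.npz");Q=S["P"]
reg[:]=0; reg[340:440,210:340]=1
q=Q[reg];q=q[q[:,2]>.05]
for _ in range(8):
    c2=q.mean(0);n2=np.linalg.svd(q-c2,full_matrices=0)[2][2]; n2*=np.sign(n2[2]); e=(q-c2)@n2; q=q[abs(e)<max(2*e.std(),.002)]
print("side plane",c2,n2,np.degrees(np.arccos(n2[2])),e.std())
print("ring side",Q[377,246], "bench",np.median(Q[250:270,350:380,2]),"gauge top side",Q[120:124,340:348].reshape(-1,3)[::8])
big=np.hstack([cv2.resize(p[180:280,150:260],None,fx=4,fy=4),cv2.resize(p[215:290,370:500],(360,208)).copy().repeat(1,0) if 0 else cv2.copyMakeBorder(cv2.resize(p[210:290,310:360],None,fx=5,fy=5),0,0,0,0)])
save("crop1.png",big)
```

```text
shelf [426. 256.] 1448 [ 0.5231 -0.2675  0.1021] rect [ 531.1 -283.2] [209.9  65.1] 76.3
tools [405. 239.] 185 [ 0.5458 -0.2087  0.1716] rect [ 548.  -209.6] [28.7 29.4] 2.5
tools [427. 245.] 220 [ 0.5324 -0.2543  0.1867] rect [ 535.9 -257. ] [28.8 28. ] 5.9
tools [449. 252.] 283 [ 0.5204 -0.3011  0.1912] rect [ 524.4 -306.5] [31.1 30.6] 73.3
tools [473. 258.] 377 [ 0.5085 -0.3487  0.1978] rect [ 434.9 -204.2] [ 38.2 377.4] 27.2
block [333. 241.] 562 [ 0.568  -0.0532  0.0089] rect [569.1 -53.7] [124.   32.9] 34.2
[ 0.56723145 -0.05328444] [-0.82578415 -0.5639863 ]
-0.07 4 0.0007
-0.06 41 0.0153
-0.05 43 0.0153
-0.04 50 0.0153
-0.03 48 0.0115
-0.02 51 0.0103
-0.01 47 0.011
0.0 45 0.0065
0.01 48 0.0068
0.02 45 0.0067
0.03 46 0.0037
0.04 45 0.0029
0.05 45 0.003
0.06 4 0.0051
bench z -0.0010010645411524521
plane [0.52771264 0.23234181 0.14466883] [-0.1773156  -0.28537117  0.94187179] slope 19.631686706623817 0.0014812006482210647 5802
203 227 [0.55215764 0.24054611 0.15007381]
238 243 [0.52555501 0.1642627  0.1230003 ]
205 172 [0.68799077 0.25573086 0.13494877]
130 262 [0.46535175 0.39810903 0.13728957]
283 237 [0.56253853 0.07093086 0.04565957]
213 325 [0.33886209 0.21794187 0.05558729]
side plane [0.51777336 0.24289609 0.14665168] [-0.17763716 -0.28395783  0.94223829] 19.569090016233584 0.0007410962990800714
ring side [0.5541921  0.23929334 0.15236559] bench 0.0006884625673581612 gauge top side [[ 0.52208494 -0.35555587  0.20342936]
 [ 0.52154778 -0.35183348  0.20314626]
 [ 0.52076845 -0.34611895  0.20392407]
 [ 0.52036935 -0.3435227   0.20307265]]Traceback (most recent call last):
  File "<stdin>", line 38, in <module>
cv2.error: OpenCV(4.12.0) :-1: error: (-5:Bad argument) in function 'copyMakeBorder'
> Overload resolution failed:
>  - copyMakeBorder() missing required argument 'borderType' (pos 6)
>  - copyMakeBorder() missing required argument 'borderType' (pos 6)
```

Run:
```python
from h import *
T=np.load("top0.npz");S=np.load("side0.npz")
def ring(D,box,nm):
    x0,x1,y0,y1=box; g=D["p"][y0:y1,x0:x1].max(2); P=D["P"]
    m=(g<70).astype(np.uint8); cs,_=cv2.findContours(m,cv2.RETR_EXTERNAL,cv2.CHAIN_APPROX_NONE)
    for c in cs:
        if cv2.contourArea(c)<40: continue
        b=cv2.boundingRect(c); u=x0+b[0]+b[2]/2-.5; v=y0+b[1]+b[3]/2-.5
        print(nm,"ring",b,u,v,P[int(round(v)),int(round(u))])
ring(T,(190,218,215,240),"top"); ring(S,(232,262,365,392),"side")
for D,b,nm in((T,(455,500,235,285),"top"),(S,(325,360,105,175),"side")):
    P=D["P"];q=P[b[2]:b[3],b[0]:b[1]].reshape(-1,3)
    q=q[(abs(q[:,0]-.513)<.045)&(abs(q[:,1]+.356)<.03)]
    t=q[(q[:,2]>.196)&(q[:,2]<.212)]; r=cv2.minAreaRect((t[:,:2]*1000).astype(np.float32)); print(nm,"top face",len(t),np.median(t,0),r)
    t=q[(q[:,2]>.12)&(q[:,2]<.19)]; print(nm,"sides",len(t))
    if len(t)>20:
        r=cv2.minAreaRect((t[:,:2]*1000).astype(np.float32)); print(r)
big=np.hstack([cv2.resize(S["p"][100:250,285:365],(320,600),interpolation=cv2.INTER_CUBIC),cv2.resize(T["p"][225:295,440:500],(480,600)[:2],interpolation=cv2.INTER_CUBIC)]); save("crop1.png",np.ascontiguousarray(big))
```

```text
top top face 195 [ 0.5122255  -0.35467617  0.20157554] ((513.0396728515625, -355.543212890625), (32.87364196777344, 26.329437255859375), 75.53123474121094)
top sides 199
((507.0341796875, -348.47003173828125), (38.95774841308594, 19.503631591796875), 38.3232421875)
side top face 136 [ 0.51536063 -0.34947561  0.2026265 ] ((515.7091064453125, -354.5496826171875), (35.56242370605469, 25.730438232421875), 77.13249206542969)
side sides 270
((509.80877685546875, -347.6427307128906), (38.28444290161133, 22.00690269470215), 35.67982482910156)
```

View pics/crop1.png

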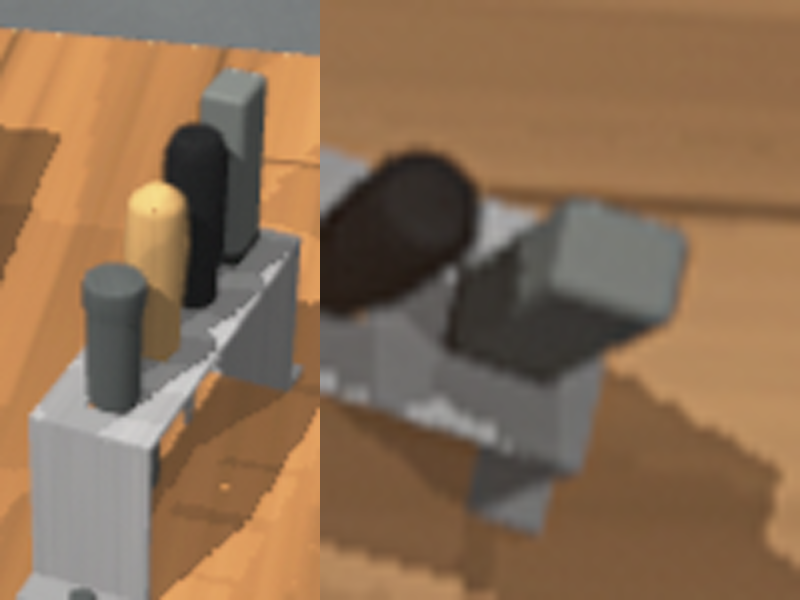

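```bash
cat >> h.py <<'E'
def cur():
    s=robot.read_state(); return np.array(s["tool_pos"]),R.from_rotvec(s["orientation"]),s
def plan(p1,R1,n):
    p0,R0,_=cur(); p,r=p0,R0
    w=(R0.inv()*R1).as_rotvec()
    for k in range(1,n+1):
        pt=p0+(p1-p0)*k/n
        print((r.inv().apply(pt-p)*1000).round(1).tolist(),(w/n).round(4).tolist())
        p=pt; r=R0*R.from_rotvec(w*k/n)
def frame(z,y):
    z=np.array(z,float);z/=np.linalg.norm(z); y=np.array(y,float);y-=z*(y@z);y/=np.linalg.norm(y)
    return R.from_matrix(np.stack([np.cross(y,z),y,z],1))
E
python3 - <<'E'
from h import *
p,r,s=cur(); print(r.as_matrix().round(3))
c=np.cos(np.radians(-13.7));sn=np.sin(np.radians(-13.7))
for g in(1,-1):
    F=frame([0,0,-1],[g*c,g*sn,0]); print(g,(r.inv()*F).as_rotvec())
T=np.load("top0.npz");g=T["p"][210:244:1,188:222].max(2); print(g.min(), np.array(np.where(g<100)).T.min(0)+[210,188],np.array(np.where(g<100)).T.max(0)+[210,188])
S=np.load("side0.npz");g=S["p"][362:395,230:264].max(2);a=np.array(np.where(g<100)).T; print(g.min(),a.min(0)+[362,230],a.max(0)+[362,230])
E
```

```text
[[-0.968  0.251 -0.   ]
 [ 0.251  0.968 -0.001]
 [ 0.    -0.002 -1.   ]]
1 [-1.28182895e-03  1.09677325e-03  1.55612061e+00]
-1 [-1.10118005e-03 -1.28697929e-03 -1.58547138e+00]
87 [222 199] [230 207]
56 [365 232] [388 259]
```

```bash
python3 -m pendant '[{"translation":[-12,-10,-30],"twist":[0,0,0],"grip":1},{"translation":[-24,-20,-20],"twist":[0,0,0],"grip":1},{"translation":[-26,-21,-18],"twist":[0,0,0],"grip":1},{"translation":[-26,-21,-18],"twist":[0,0,0],"grip":1},{"translation":[-26,-21,-18],"twist":[0,0,0],"grip":1},{"translation":[-26,-21,-18],"twist":[0,0,0],"grip":1},{"translation":[-26,-21,-18],"twist":[0,0,0],"grip":1},{"translation":[-26,-21,-18],"twist":[0,0,0],"grip":1},{"translation":[-26,-21,-18],"twist":[0,0,0],"grip":1},{"translation":[-20,-16,-10],"twist":[0,0,0],"grip":1}]'
python3 - <<'E'
from h import *
c=np.cos(np.radians(-13.7));sn=np.sin(np.radians(-13.7))
p,r,s=cur();print(p,s["q"])
F=frame([0,0,-1],[c,sn,0])
plan(np.array([.514,-.355,.33]),F,20)
E
```

```text
t: 1.15
tool_pos: [0.3352, 0.3248, 0.3702]
orientation: [-0.387, -3.114, 0.02]
force: [0.7, 0.6, -0.4]
opening: 0.0931
[0.33522201 0.32479882 0.37019837] [ 0.66544304 -0.21315191  1.4856296  -0.00679155  1.88062288 -0.66012069]
[-17.0, -30.7, 2.4] [-0.0006, 0.0004, 0.0781]
[-19.3, -29.3, 2.4] [-0.0006, 0.0004, 0.0781]
[-21.6, -27.7, 2.3] [-0.0006, 0.0004, 0.0781]
[-23.7, -26.0, 2.3] [-0.0006, 0.0004, 0.0781]
[-25.6, -24.0, 2.3] [-0.0006, 0.0004, 0.0781]
[-27.4, -22.0, 2.3] [-0.0006, 0.0004, 0.0781]
[-29.1, -19.8, 2.2] [-0.0006, 0.0004, 0.0781]
[-30.5, -17.4, 2.2] [-0.0006, 0.0004, 0.0781]
[-31.8, -15.0, 2.2] [-0.0006, 0.0004, 0.0781]
[-32.9, -12.5, 2.2] [-0.0006, 0.0004, 0.0781]
[-33.7, -9.9, 2.1] [-0.0006, 0.0004, 0.0781]
[-34.4, -7.2, 2.1] [-0.0006, 0.0004, 0.0781]
[-34.9, -4.5, 2.1] [-0.0006, 0.0004, 0.0781]
[-35.1, -1.8, 2.1] [-0.0006, 0.0004, 0.0781]
[-35.1, 1.0, 2.1] [-0.0006, 0.0004, 0.0781]
[-34.9, 3.7, 2.1] [-0.0006, 0.0004, 0.0781]
[-34.6, 6.4, 2.0] [-0.0006, 0.0004, 0.0781]
[-33.9, 9.1, 2.0] [-0.0006, 0.0004, 0.0781]
[-33.1, 11.7, 2.0] [-0.0006, 0.0004, 0.0781]
[-32.1, 14.3, 2.0] [-0.0006, 0.0004, 0.0781]
```

```bash
python3 -m pendant '[{"translation":[-17,-31,2],"twist":[0,0,0.078],"grip":1},{"translation":[-19,-29,2],"twist":[0,0,0.078],"grip":1},{"translation":[-22,-28,2],"twist":[0,0,0.078],"grip":1},{"translation":[-24,-26,2],"twist":[0,0,0.078],"grip":1},{"translation":[-26,-24,2],"twist":[0,0,0.078],"grip":1},{"translation":[-27,-22,2],"twist":[0,0,0.078],"grip":1},{"translation":[-29,-20,2],"twist":[0,0,0.078],"grip":1},{"translation":[-31,-17,2],"twist":[0,0,0.078],"grip":1},{"translation":[-32,-15,2],"twist":[0,0,0.078],"grip":1},{"translation":[-33,-12,2],"twist":[0,0,0.078],"grip":1}]' && python3 -m pendant '[{"translation":[-34,-10,2],"twist":[0,0,0.078],"grip":1},{"translation":[-34,-7,2],"twist":[0,0,0.078],"grip":1},{"translation":[-35,-5,2],"twist":[0,0,0.078],"grip":1},{"translation":[-35,-2,2],"twist":[0,0,0.078],"grip":1},{"translation":[-35,1,2],"twist":[0,0,0.078],"grip":1},{"translation":[-35,4,2],"twist":[0,0,0.078],"grip":1},{"translation":[-35,6,2],"twist":[0,0,0.078],"grip":1},{"translation":[-34,9,2],"twist":[0,0,0.078],"grip":1},{"translation":[-33,12,2],"twist":[0,0,0.078],"grip":1},{"translation":[0,0,0],"twist":[0,0,0],"grip":1}]'
python3 - <<'E'
from h import *
c=np.cos(np.radians(-13.7));sn=np.sin(np.radians(-13.7))
p,r,s=cur();print(p,s["q"],s["t"])
pic,d,i=snap("wrist"); P=pts(d,i); np.savez("wrist1.npz",p=pic,d=d,P=P)
q=P.reshape(-1,3)
for a,b,n in((.09,.112,"shelf"),(.194,.215,"top")):
    R0=.14 if n=="shelf" else .035
    cx=(.531,-.283) if n=="shelf" else (.514,-.355)
    t=q[(q[:,2]>a)&(q[:,2]<b)&(np.hypot(q[:,0]-cx[0],q[:,1]-cx[1])<R0)]
    if len(t)>20: print(n,len(t),np.median(t,0),cv2.minAreaRect((t[:,:2]*1000).astype(np.float32)))
save("wrist1.png",pic)
F=frame([0,0,-1],[c,sn,0]); plan(np.array([.5138,-.3553,.33]),F,2)
E
```

```text
t: 2.15
tool_pos: [0.4242, -0.0297, 0.3536]
orientation: [1.581, 2.711, -0.017]
force: [0.1, 0.1, -0.1]
opening: 0.0926
t: 3.15
tool_pos: [0.4903, -0.3563, 0.3323]
orientation: [2.456, 1.958, -0.017]
force: [0.7, -0.2, -0.8]
opening: 0.0929
[ 0.49032439 -0.3562962   0.3322736 ] [-0.70584111  0.14016016  1.20977969 -0.01069976  1.79340285 -0.48331442] 3.15
shelf 6965 [ 0.53235987 -0.27060723  0.10220954] ((532.6551513671875, -282.50506591796875), (210.21224975585938, 64.21014404296875), 76.0920181274414)
top 985 [ 0.51470191 -0.35357138  0.20191266] ((514.81494140625, -354.6774597167969), (33.09701919555664, 26.12841796875), 76.335693359375)
[2.2, 11.5, 1.4] [-0.003, 0.0039, 0.0087]
[2.3, 11.5, 1.4] [-0.003, 0.0039, 0.0087]
```

View pics/wrist1.png

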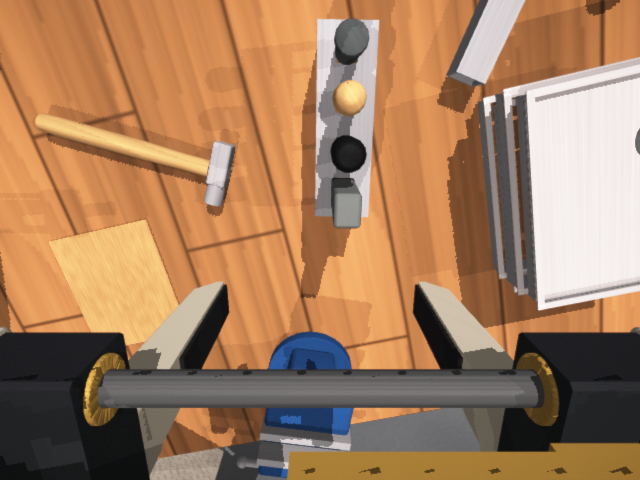

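Wrist view: gauge top at (347,205), beside the black screwdriver at (347,153), jaws aligned across its thickness. Position agrees with the top camera to 2 mm.

```bash
python3 -m pendant '[{"translation":[3,12,1],"twist":[-0.003,0.004,0.009],"grip":1},{"translation":[2,12,1],"twist":[-0.003,0.004,0.008],"grip":1},{"translation":[0,0,0],"twist":[0,0,0],"grip":1},{"translation":[0,0,20],"twist":[0,0,0],"grip":1},{"translation":[0,0,20],"twist":[0,0,0],"grip":1},{"translation":[0,0,20],"twist":[0,0,0],"grip":1},{"translation":[0,0,20],"twist":[0,0,0],"grip":1},{"translation":[0,0,20],"twist":[0,0,0],"grip":1},{"translation":[0,0,0],"twist":[0,0,0],"grip":1},{"translation":[0,0,0],"twist":[0,0,0],"grip":1}]'
python3 - <<'E'
from h import *
c=np.cos(np.radians(-13.7));sn=np.sin(np.radians(-13.7))
F=frame([0,0,-1],[c,sn,0]); p,r,s=cur(); print(p); plan(np.array([.5148,-.3547,.134]),F,1)
E
```

```text
t: 4.2
tool_pos: [0.5173, -0.3487, 0.233]
orientation: [2.453, 1.954, 0.003]
force: [0.1, -0.2, 1.0]
opening: 0.0932
[ 0.5172916  -0.34866937  0.23296038]
[-6.3, -1.6, 99.0] [0.0052, 0.0013, 0.0137]
```

```bash
python3 -m pendant '[{"translation":[-6,-2,0],"twist":[0.005,0.001,0.014],"grip":1},{"translation":[0,0,0],"twist":[0,0,0],"grip":1},{"translation":[0,0,18],"twist":[0,0,0],"grip":1},{"translation":[0,0,18],"twist":[0,0,0],"grip":1},{"translation":[0,0,18],"twist":[0,0,0],"grip":1},{"translation":[0,0,18],"twist":[0,0,0],"grip":1},{"translation":[0,0,14],"twist":[0,0,0],"grip":1},{"translation":[0,0,10],"twist":[0,0,0],"grip":1},{"translation":[0,0,0],"twist":[0,0,0],"grip":1},{"translation":[0,0,0],"twist":[0,0,0],"grip":1}]'
python3 - <<'E'
from h import *
c=np.cos(np.radians(-13.7));sn=np.sin(np.radians(-13.7))
F=frame([0,0,-1],[c,sn,0]); p,r,s=cur(); print(p); plan(np.array([.5148,-.3547,.134]),F,1)
E
```

```text
t: 5.2
tool_pos: [0.5191, -0.3601, 0.1468]
orientation: [2.458, 1.927, 0.005]
force: [-0.2, 0.3, -0.2]
opening: 0.0933
[ 0.51910813 -0.3600666   0.14678946]
[4.3, -5.7, 12.7] [0.0163, 0.0084, -0.0022]
```

```bash
python3 -m pendant '[{"translation":[4,-5,6],"twist":[0.008,0.004,0],"grip":1},{"translation":[0,0,6],"twist":[0.008,0.004,0],"grip":1},{"translation":[0,0,0],"twist":[0,0,0],"grip":1},{"translation":[0,0,0],"twist":[0,0,0],"grip":1},{"translation":[0,0,0],"twist":[0,0,0],"grip":1},{"translation":[0,0,0],"twist":[0,0,0],"grip":1},{"translation":[0,0,0],"twist":[0,0,0],"grip":1},{"translation":[0,0,0],"twist":[0,0,0],"grip":1},{"translation":[0,0,0],"twist":[0,0,0],"grip":1},{"translation":[0,0,0],"twist":[0,0,0],"grip":1}]'
python3 - <<'E'
from h import *
c=np.cos(np.radians(-13.7));sn=np.sin(np.radians(-13.7))
F=frame([0,0,-1],[c,sn,0])
for k in range(3):
    p,r,s=cur(); print(p,s["q"].round(4)); plan(np.array([.5148,-.3547,.134]),F,1)
    robot.camera_info("wrist")
    if k<2: robot.read_camera("wrist")
E
```

```text
t: 6.2
tool_pos: [0.5165, -0.3558, 0.1371]
orientation: [2.47, 1.936, 0.001]
force: [0.8, -0.1, -0.5]
opening: 0.0929
[ 0.5165472  -0.35581527  0.13709394] [-6.8480e-01  2.2360e-01  1.4692e+00 -2.0000e-04  1.4452e+00 -4.4360e-01]
[0.7, -2.0, 3.1] [0.0032, 0.0018, -0.002]
[ 0.51653412 -0.35581834  0.13710148] [-6.8480e-01  2.2360e-01  1.4692e+00 -1.0000e-04  1.4452e+00 -4.4360e-01]
[0.7, -2.0, 3.1] [0.0032, 0.0017, -0.0021]
[ 0.51653287 -0.3558114   0.13709584] [-6.8480e-01  2.2360e-01  1.4692e+00 -2.0000e-04  1.4452e+00 -4.4360e-01]
[0.7, -2.0, 3.1] [0.0032, 0.0017, -0.002]
```

```bash
python3 -m pendant '[{"translation":[1,-2,3],"twist":[0.003,0.002,-0.002],"grip":1},{"translation":[0,0,0],"twist":[0,0,0],"grip":0.2},{"translation":[0,0,0],"twist":[0,0,0],"grip":-0.2},{"translation":[0,0,0],"twist":[0,0,0],"grip":-1},{"translation":[0,0,0],"twist":[0,0,0],"grip":-1},{"translation":[0,0,0],"twist":[0,0,0],"grip":-1},{"translation":[0,0,0],"twist":[0,0,0],"grip":-1},{"translation":[0,0,0],"twist":[0,0,0],"grip":-1},{"translation":[0,0,0],"twist":[0,0,0],"grip":-1},{"translation":[0,0,0],"twist":[0,0,0],"grip":-1}]' 30
python3 - <<'E'
from h import *
p,r,s=cur(); print(p,r.as_matrix().round(3),s["force"],s["opening"])
E
```

```text
t: 7.3
tool_pos: [0.5147, -0.3542, 0.1338]
orientation: [-2.47, -1.941, -0.001]
force: [1.3, -1.0, -1.9]
opening: 0.0256
[ 0.51468565 -0.3542428   0.13376223] [[ 0.237  0.972  0.   ]
 [ 0.972 -0.237  0.   ]
 [ 0.    -0.    -1.   ]] [ 1.25477174 -1.03631715 -1.8847635 ] 0.02556832319668426
```

```bash
python3 -m pendant '[{"translation":[0,0,-8],"twist":[0,0,0],"grip":-1},{"translation":[0,0,-14],"twist":[0,0,0],"grip":-1},{"translation":[0,0,-16],"twist":[0,0,0],"grip":-1},{"translation":[0,0,-20],"twist":[0,0,0],"grip":-1},{"translation":[0,0,-25],"twist":[0,0,0],"grip":-1},{"translation":[0,0,-25],"twist":[0,0,0],"grip":-1},{"translation":[0,0,-25],"twist":[0,0,0],"grip":-1},{"translation":[0,0,-25],"twist":[0,0,0],"grip":-1},{"translation":[0,0,-20],"twist":[0,0,0],"grip":-1},{"translation":[0,0,-10],"twist":[0,0,0],"grip":-1}]'
python3 - <<'E'
from h import *
p,r,s=cur(); print(p,s["q"].round(3),s["force"],s["opening"])
pic,d,i=snap("wrist"); save("wrist2.png",pic)
pic,d,i=snap("side"); save("side2.png",pic);np.savez("side2.npz",p=pic,d=d,P=pts(d,i))
c=np.cos(np.radians(-13.7));sn=np.sin(np.radians(-13.7))
plan(np.array([.532,-.079,.26]),frame([0,0,-1],[c,sn,0]),8)
E
```

```text
t: 8.3
tool_pos: [0.5131, -0.3533, 0.339]
orientation: [2.469, 1.94, 0.0]
force: [0.3, -0.5, -2.1]
opening: 0.0261
[ 0.5131431  -0.35334804  0.33904632] [-0.685  0.185  1.148 -0.     1.807 -0.446] [ 0.27285533 -0.46513854 -2.10795303] 0.026113241016948934
[33.9, -5.9, 9.8] [0.0003, 0.0001, -0.0]
[33.9, -5.9, 9.8] [0.0003, 0.0001, -0.0]
[33.9, -5.9, 9.8] [0.0003, 0.0001, -0.0]
[33.9, -5.9, 9.8] [0.0003, 0.0001, -0.0]
[33.9, -5.9, 9.8] [0.0003, 0.0001, -0.0]
[33.9, -5.9, 9.8] [0.0003, 0.0001, -0.0]
[33.9, -5.9, 9.8] [0.0003, 0.0001, -0.0]
[33.9, -5.9, 9.8] [0.0003, 0.0001, -0.0]
```

View pics/side2.png

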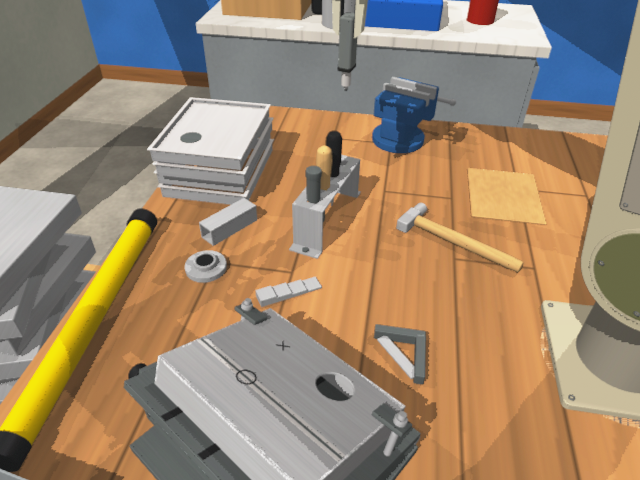

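The gauge is in the jaws, tip at (347,86); the other three tools and the block stand unchanged.

```bash
python3 -m pendant '[{"translation":[20,-3,0],"twist":[0,0,0],"grip":-1},{"translation":[34,-6,0],"twist":[0,0,0],"grip":-1},{"translation":[36,-6,0],"twist":[0,0,0],"grip":-1},{"translation":[36,-6,0],"twist":[0,0,0],"grip":-1},{"translation":[36,-6,0],"twist":[0,0,0],"grip":-1},{"translation":[36,-6,20],"twist":[0,0,0],"grip":-1},{"translation":[30,-6,35],"twist":[0,0,0],"grip":-1},{"translation":[20,-4,40],"twist":[0,0,0],"grip":-1},{"translation":[10,-2,40],"twist":[0,0,0],"grip":-1},{"translation":[0,0,20],"twist":[0,0,0],"grip":-1}]'
python3 - <<'E'
from h import *
p,r,s=cur(); print(p,s["force"])
c=np.cos(np.radians(-13.7));sn=np.sin(np.radians(-13.7))
plan(np.array([.532,-.079,.1]),frame([0,0,-1],[c,sn,0]),1)
E
```

```text
t: 9.4
tool_pos: [0.5245, -0.0728, 0.1684]
orientation: [-2.462, -1.935, 0.004]
force: [0.3, -0.2, -1.7]
opening: 0.0256
[ 0.52445206 -0.0727972   0.16835863] [ 0.33516485 -0.20564697 -1.66664291]
[-4.5, 9.5, 68.2] [-0.0099, -0.0044, 0.0006]
```

```bash
python3 -m pendant '[{"translation":[-2,5,15],"twist":[-0.005,-0.002,0],"grip":-1},{"translation":[-2,4,15],"twist":[-0.005,-0.002,0],"grip":-1},{"translation":[0,0,13],"twist":[0,0,0],"grip":-1},{"translation":[0,0,10],"twist":[0,0,0],"grip":-1},{"translation":[0,0,5],"twist":[0,0,0],"grip":-1},{"translation":[0,0,0],"twist":[0,0,0],"grip":-1},{"translation":[0,0,0],"twist":[0,0,0],"grip":-1},{"translation":[0,0,0],"twist":[0,0,0],"grip":-1},{"translation":[0,0,0],"twist":[0,0,0],"grip":-1},{"translation":[0,0,0],"twist":[0,0,0],"grip":-1}]'
python3 - <<'E'
from h import *
p,r,s=cur(); print(p,s["force"],r.as_matrix()[:,2])
c=np.cos(np.radians(-13.7));sn=np.sin(np.radians(-13.7))
plan(np.array([.532,-.079,.0745]),frame([0,0,-1],[c,sn,0]),1)
pic,d,i=snap("side"); save("side3.png",np.ascontiguousarray(cv2.resize(pic[190:340,230:390],(640,600),interpolation=cv2.INTER_CUBIC)))
E
```

```text
t: 10.4
tool_pos: [0.5241, -0.0721, 0.0991]
orientation: [-2.457, -1.939, 0.011]
force: [-0.4, 0.2, -1.6]
opening: 0.0257
[ 0.52407729 -0.07214285  0.09910601] [-0.36321954  0.22680985 -1.60665923] [-0.0129585   0.00471029 -0.99990494]
[-4.9, 9.6, 24.5] [-0.0137, -0.0015, 0.0043]
```

View pics/side3.png

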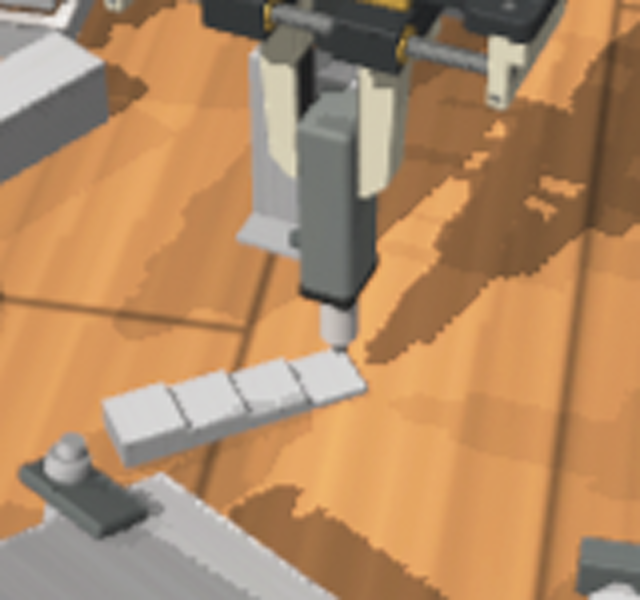

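Side crop: the tip hangs just above the thin (right-hand, lowest) step, towards its far edge, as the numbers say; shift then descend.

```bash
python3 -m pendant '[{"translation":[-5,10,0],"twist":[-0.014,-0.001,0.004],"grip":-1},{"translation":[0,0,0],"twist":[0,0,0],"grip":-1},{"translation":[0,0,5],"twist":[0,0,0],"grip":-1},{"translation":[0,0,5],"twist":[0,0,0],"grip":-1},{"translation":[0,0,5],"twist":[0,0,0],"grip":-1},{"translation":[0,0,0],"twist":[0,0,0],"grip":-1},{"translation":[0,0,0],"twist":[0,0,0],"grip":-1},{"translation":[0,0,0],"twist":[0,0,0],"grip":-1},{"translation":[0,0,0],"twist":[0,0,0],"grip":-1},{"translation":[0,0,0],"twist":[0,0,0],"grip":-1}]'
python3 - <<'E'
from h import *
p,r,s=cur(); print(p,s["force"],r.as_matrix()[:,2])
c=np.cos(np.radians(-13.7));sn=np.sin(np.radians(-13.7))
plan(np.array([.532,-.079,.0745]),frame([0,0,-1],[c,sn,0]),1)
E
```

```text
t: 11.45
tool_pos: [0.5334, -0.0801, 0.0825]
orientation: [2.47, 1.94, 0.002]
force: [-0.5, 0.5, -2.1]
opening: 0.0262
[ 0.53342731 -0.0800968   0.08254303] [-0.4786479   0.4673371  -2.11930547] [ 1.48703677e-03  6.99066257e-05 -9.99998892e-01]
[0.7, -1.7, 8.0] [0.0014, -0.0004, -0.0003]
```

```bash
python3 -m pendant '[{"translation":[0,-1,2],"twist":[0,0,0],"grip":-1},{"translation":[0,0,2],"twist":[0,0,0],"grip":-1},{"translation":[0,0,2],"twist":[0,0,0],"grip":-1},{"translation":[0,0,1],"twist":[0,0,0],"grip":-1},{"translation":[0,0,1],"twist":[0,0,0],"grip":-1},{"translation":[0,0,0],"twist":[0,0,0],"grip":-1},{"translation":[0,0,0],"twist":[0,0,0],"grip":-1},{"translation":[0,0,0],"twist":[0,0,0],"grip":-1},{"translation":[0,0,0],"twist":[0,0,0],"grip":-1},{"translation":[0,0,0],"twist":[0,0,0],"grip":-1}]'
python3 - <<'E'
from h import *
p,r,s=cur(); print(p,s["force"],r.as_matrix()[:,2])
E
```

```text
t: 12.45
tool_pos: [0.533, -0.0799, 0.075]
orientation: [2.469, 1.939, 0.003]
force: [-0.4, 0.2, -0.8]
opening: 0.0258
[ 0.5330118  -0.0799359   0.07502221] [-0.35762437  0.20902577 -0.83497908] [ 2.92089388e-03 -2.52575017e-04 -9.99995702e-01]
```

```bash
python3 -m pendant '[{"translation":[0,0,1.5],"twist":[0,0,0],"grip":-1},{"translation":[0,0,1],"twist":[0,0,0],"grip":-1},{"translation":[0,0,0],"twist":[0,0,0],"grip":-1},{"translation":[0,0,0],"twist":[0,0,0],"grip":-1},{"translation":[0,0,0],"twist":[0,0,0],"grip":-1},{"translation":[0,0,0],"twist":[0,0,0],"grip":-1},{"translation":[0,0,0],"twist":[0,0,0],"grip":-1},{"translation":[0,0,0],"twist":[0,0,0],"grip":-1},{"translation":[0,0,0],"twist":[0,0,0],"grip":-1},{"translation":[0,0,0],"twist":[0,0,0],"grip":-1}]'
python3 - <<'E'
from h import *
for k in range(6):
    p,r,s=cur(); print(p,s["force"],s["opening"]); pic,d,i=snap("side")
save("side4.png",np.ascontiguousarray(cv2.resize(pic[190:340,230:390],(640,600),interpolation=cv2.INTER_CUBIC)))
E
```

```text
t: 13.45
tool_pos: [0.5332, -0.08, 0.073]
orientation: [2.469, 1.939, 0.004]
force: [-1.9, 1.4, 0.8]
opening: 0.0259
[ 0.53323445 -0.08001184  0.07297542] [-1.94990643  1.37584632  0.76346338] 0.025865015586240277
[ 0.53324253 -0.07997097  0.07296211] [-1.40857215 -1.26982734  1.38729469] 0.02564568208801487
[ 0.53323278 -0.07998615  0.07296416] [-1.60877132 -0.5942632   0.98488499] 0.025954430925297933
[ 0.53322593 -0.07999913  0.07295781] [-1.73048473  0.32996859  0.9253448 ] 0.02578376500638417
[ 0.53323655 -0.07998791  0.07295114] [-1.25127549  0.06955972  1.02507793] 0.02566193280259103
[ 0.53323024 -0.07999625  0.0729547 ] [-0.522539    0.04396786  0.83087162] 0.025666041779941993
```

View pics/side4.png

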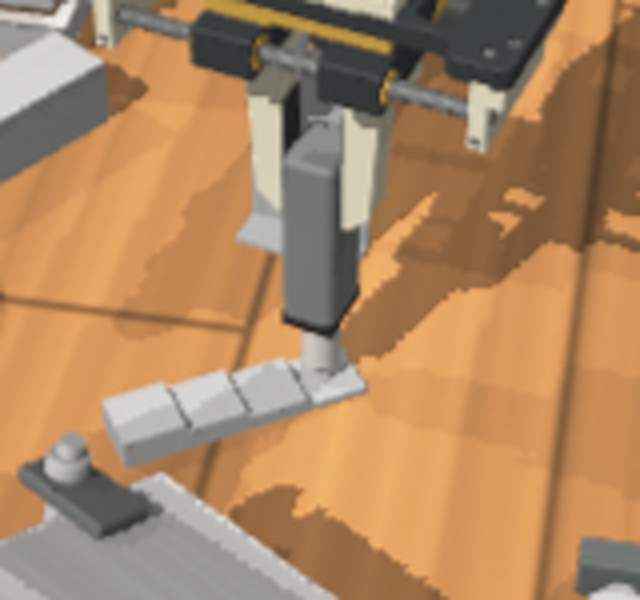

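```bash
cat >> h.py <<'E'
def ray(n,u,v,p0,nn):
    i=robot.camera_info(n); f=240/np.tan(np.radians(i["vertical_fov"])/2); M=np.array(i["cam_to_world"])
    d=M[:3,:3]@np.array([(u-i["cx"])/f,-(v-i["cy"])/f,-1]); o=M[:3,3]
    return o+d*(((np.array(p0)-o)@nn)/(d@nn))
E
python3 - <<'E'
from h import *
for a,b in((300,362),(312,402),(367,383),(333,348),(321,379)): print(a,b,ray("side",230+a/4,190+b/4,[0,0,.004],np.array([0,0,1.])).round(4))
# ring
n=np.array([-.1775,-.2847,.942]);n/=np.linalg.norm(n)
for nm,box in(("top",(192,216,216,239)),("side",(230,264,362,395))):
    D=np.load(nm+"0.npz");x0,x1,y0,y1=box
    g=cv2.resize(D["p"].min(2)[y0:y1,x0:x1],None,fx=8,fy=8,interpolation=cv2.INTER_CUBIC)
    m=(g<130).astype(np.uint8) if nm=="top" else (g<110).astype(np.uint8)
    cs,_=cv2.findContours(m,cv2.RETR_LIST,cv2.CHAIN_APPROX_NONE)
    for c in cs:
        if cv2.contourArea(c)>64*20:
            e=cv2.fitEllipse(c); u=x0+(e[0][0]+.5)/8-.5; v=y0+(e[0][1]+.5)/8-.5
            cc=[.52771,.23234,.14467] if nm=="top" else [.51777,.2429,.14665]
            print(nm,"ell",round(u,1),round(v,1),np.array(e[1])/8,ray(nm,u,v,cc,n).round(4))
E
```

```text
300 362 [ 0.5436 -0.0851  0.004 ]
312 402 [ 0.5331 -0.0603  0.004 ]
367 383 [ 0.5099 -0.0771  0.004 ]
333 348 [ 0.5299 -0.0972  0.004 ]
321 379 [ 0.5317 -0.0758  0.004 ]
top ell 205.0 227.6 [4.20814276 9.68654919] [0.5511 0.236  0.1502]
top ell 202.6 226.9 [10.82475662 23.73570824] [0.552  0.2409 0.1518]
side ell 242.6 378.1 [ 6.70825148 16.08509636] [0.5574 0.2427 0.1541]
side ell 248.9 375.2 [ 6.68148375 16.33716583] [0.5518 0.235  0.1507]
side ell 246.4 377.1 [14.13238335 36.5881691 ] [0.5537 0.2393 0.1523]
```

Crop shows the tip standing on the thin step; rays put the step centre at (0.529,-0.080), tip within ~5 mm, about 2.9 N for over a second. Ring from both cameras: ≈(0.553,0.240,0.1515). Lift now.

```bash
python3 -m pendant '[{"translation":[0,0,-8],"twist":[0,0,0],"grip":-1},{"translation":[0,0,-16],"twist":[0,0,0],"grip":-1},{"translation":[0,0,-25],"twist":[0,0,0],"grip":-1},{"translation":[0,0,-30],"twist":[0,0,0],"grip":-1},{"translation":[0,0,-30],"twist":[0,0,0],"grip":-1},{"translation":[0,0,-30],"twist":[0,0,0],"grip":-1},{"translation":[0,0,-30],"twist":[0,0,0],"grip":-1},{"translation":[0,0,-25],"twist":[0,0,0],"grip":-1},{"translation":[0,0,-15],"twist":[0,0,0],"grip":-1},{"translation":[0,0,0],"twist":[0,0,0],"grip":-1}]'
cat >> h.py <<'E'
N=np.array([-.1775,-.2847,.942]);N/=np.linalg.norm(N); SPOT=np.array([.5528,.2395,.1515])
FT=frame(-N,[np.cos(np.radians(-13.7)),np.sin(np.radians(-13.7)),0])
E
python3 - <<'E'
from h import *
p,r,s=cur(); print(p,s["q"].round(3),s["force"]); plan(SPOT+N*.14,FT,10)
E
```

```text
t: 14.75
tool_pos: [0.5309, -0.0795, 0.2908]
orientation: [2.471, 1.94, 0.001]
force: [-0.4, 1.1, -2.0]
opening: 0.0257
[ 0.53085116 -0.07954922  0.29078857] [-2.450e-01 -6.100e-02  1.491e+00  1.000e-03  1.711e+00 -5.000e-03] [-0.35683922  1.08532421 -1.96568046]
[27.1, -6.9, 0.7] [-0.0103, 0.0325, 0.0017]
[27.0, -7.0, 1.6] [-0.0103, 0.0325, 0.0017]
[26.9, -7.0, 2.4] [-0.0103, 0.0325, 0.0017]
[26.8, -7.1, 3.2] [-0.0103, 0.0325, 0.0017]
[26.7, -7.2, 4.0] [-0.0103, 0.0325, 0.0017]
[26.5, -7.3, 4.8] [-0.0103, 0.0325, 0.0017]
[26.4, -7.4, 5.5] [-0.0103, 0.0325, 0.0017]
[26.2, -7.5, 6.3] [-0.0103, 0.0325, 0.0017]
[25.9, -7.6, 7.1] [-0.0103, 0.0325, 0.0017]
[25.7, -7.7, 7.8] [-0.0103, 0.0325, 0.0017]
```

```bash
python3 -m pendant '[{"translation":[27,-7,0],"twist":[-0.01,0.032,0.002],"grip":-1},{"translation":[27,-7,1],"twist":[-0.01,0.032,0.002],"grip":-1},{"translation":[27,-7,2],"twist":[-0.01,0.032,0.002],"grip":-1},{"translation":[27,-7,3],"twist":[-0.01,0.032,0.002],"grip":-1},{"translation":[27,-7,4],"twist":[-0.01,0.032,0.002],"grip":-1},{"translation":[26,-7,5],"twist":[-0.01,0.032,0.002],"grip":-1},{"translation":[26,-7,5],"twist":[-0.01,0.032,0.002],"grip":-1},{"translation":[26,-7,6],"twist":[-0.01,0.032,0.002],"grip":-1},{"translation":[20,-6,5],"twist":[-0.01,0.032,0.002],"grip":-1},{"translation":[0,0,0],"twist":[0,0,0],"grip":-1}]'
python3 - <<'E'
from h import *
p,r,s=cur(); print(p,s["q"].round(3),s["force"],s["opening"]); plan(SPOT+N*.11,FT,1)
E
```

```text
t: 15.75
tool_pos: [0.5252, 0.1724, 0.2753]
orientation: [-2.376, -1.819, -0.426]
force: [0.1, -0.8, -2.9]
opening: 0.0257
[0.52518444 0.17244745 0.27526037] [ 0.028 -0.251  1.724  0.261  1.508  0.297] [ 0.07509893 -0.7546317  -2.94066646] 0.025738644026184622
[29.1, -3.4, 29.8] [-0.0219, 0.0307, -0.0093]
```

```bash
python3 -m pendant '[{"translation":[15,-2,0],"twist":[-0.011,0.015,-0.005],"grip":-1},{"translation":[14,-1,0],"twist":[-0.011,0.015,-0.004],"grip":-1},{"translation":[0,0,0],"twist":[0,0,0],"grip":-1},{"translation":[0,0,10],"twist":[0,0,0],"grip":-1},{"translation":[0,0,10],"twist":[0,0,0],"grip":-1},{"translation":[0,0,10],"twist":[0,0,0],"grip":-1},{"translation":[0,0,0],"twist":[0,0,0],"grip":-1},{"translation":[0,0,0],"twist":[0,0,0],"grip":-1},{"translation":[0,0,0],"twist":[0,0,0],"grip":-1},{"translation":[0,0,0],"twist":[0,0,0],"grip":-1}]'
python3 - <<'E'
from h import *
p,r,s=cur(); print(p,s["force"],s["opening"],"ang",(-N@r.as_matrix()[:,2])); plan(SPOT+N*.083,FT,1)
E
```

```text
t: 16.75
tool_pos: [0.5347, 0.2086, 0.25]
orientation: [-2.366, -1.821, -0.477]
force: [0.9, 0.7, -1.5]
opening: 0.026
[0.53468413 0.20856538 0.25001026] [ 0.93434063  0.65551902 -1.45544829] 0.025980812358186715 ang 0.999991890306785
[1.0, -0.7, 21.8] [-0.0015, 0.0037, -0.0022]
```

```bash
python3 -m pendant '[{"translation":[1,-1,5],"twist":[-0.001,0.003,-0.002],"grip":-1},{"translation":[0,0,5],"twist":[0,0,0],"grip":-1},{"translation":[0,0,5],"twist":[0,0,0],"grip":-1},{"translation":[0,0,4],"twist":[0,0,0],"grip":-1},{"translation":[0,0,2],"twist":[0,0,0],"grip":-1},{"translation":[0,0,0],"twist":[0,0,0],"grip":-1},{"translation":[0,0,0],"twist":[0,0,0],"grip":-1},{"translation":[0,0,0],"twist":[0,0,0],"grip":-1},{"translation":[0,0,0],"twist":[0,0,0],"grip":-1},{"translation":[0,0,0],"twist":[0,0,0],"grip":-1}]'
python3 - <<'E'
from h import *
p,r,s=cur(); print(p,s["force"],"ang",(-N@r.as_matrix()[:,2])); plan(SPOT+N*.0688,FT,1)
a,d,i=snap("side"); b,_,_=snap("wrist")
save("look5.png",np.hstack([cv2.resize(a[280:430,180:310],(480,554),interpolation=cv2.INTER_CUBIC),cv2.resize(b[100:400,160:480][:, :],(320,554))[:, :]]))
t=r.apply([0,0,.0728])+p; print("tip",t)
I=robot.camera_info("side"); f=240/np.tan(np.radians(I["vertical_fov"])/2)
for q in(t,SPOT):
    c=np.linalg.inv(I["cam_to_world"])@np.append(q,1); print(I["cx"]-c[0]/c[2]*f, I["cy"]+c[1]/c[2]*f)
E
```

```text
t: 17.75
tool_pos: [0.5384, 0.2162, 0.2297]
orientation: [-2.363, -1.823, -0.484]
force: [0.4, -0.3, -3.0]
opening: 0.0254
[0.53841582 0.21623944 0.22973074] [ 0.43164658 -0.25697851 -3.03144511] ang 0.9999994431024539
[-0.4, -0.3, 14.1] [0.0011, -0.0001, 0.0002]
tip [0.55141305 0.23695138 0.16116013]
248.11972511776784 371.5799100389295
247.09199625214075 377.71743322927375
```

View pics/look5.png

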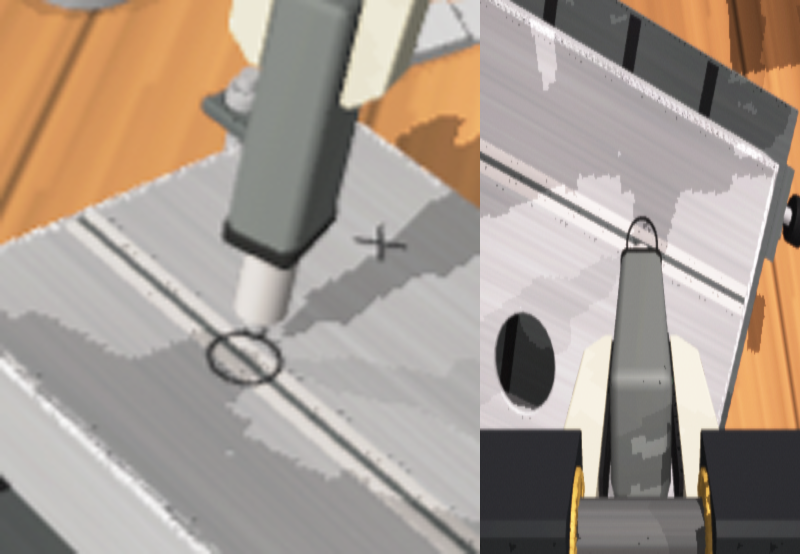

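Left: tip just above the ring (ring centre at crop (244,357), projecting to within 1 px of my spot), axis perhaps a few mm right; the cross is well away. Descend to near contact.

```bash
python3 -m pendant '[{"translation":[0,0,3],"twist":[0,0,0],"grip":-1},{"translation":[0,0,3],"twist":[0,0,0],"grip":-1},{"translation":[0,0,2],"twist":[0,0,0],"grip":-1},{"translation":[0,0,1],"twist":[0,0,0],"grip":-1},{"translation":[0,0,0],"twist":[0,0,0],"grip":-1},{"translation":[0,0,0],"twist":[0,0,0],"grip":-1},{"translation":[0,0,0],"twist":[0,0,0],"grip":-1},{"translation":[0,0,0],"twist":[0,0,0],"grip":-1},{"translation":[0,0,0],"twist":[0,0,0],"grip":-1},{"translation":[0,0,0],"twist":[0,0,0],"grip":-1}]'
python3 - <<'E'
from h import *
p,r,s=cur(); print(p,s["force"],s["force"]@N,"ang",(-N@r.as_matrix()[:,2])); plan(SPOT+N*.0688,FT,1)
a,d,i=snap("side"); P=pts(d,i); 
save("look6.png",cv2.resize(a[330:400,210:280],(600,600),interpolation=cv2.INTER_CUBIC))
# snout axis offset: side-view pts 13..38 mm above sheet near spot
q=P[300:400,200:300].reshape(-1,3)-SPOT; h=q@N; lat=q-np.outer(h,N)
k=(h>.014)&(h<.036)&(np.linalg.norm(lat,axis=1)<.025)
view=np.array(i["cam_to_world"])[:3,3]-SPOT; view-=N*(view@N); view/=np.linalg.norm(view); ac=np.cross(N,view)
x=lat[k]@ac; y=lat[k]@view
print(k.sum(),"across min/max",np.percentile(x,[1,99]),"near max",np.percentile(y,98),"world across",ac,"view",view)
E
```

```text
t: 18.85
tool_pos: [0.5402, 0.219, 0.2206]
orientation: [-2.363, -1.823, -0.485]
force: [-0.1, -0.8, -1.2]
opening: 0.0259
[0.54024913 0.21903741 0.22064286] [-0.11420566 -0.79931484 -1.17080701] -0.855096111225635 ang 0.9999991501776181
[-0.5, -0.3, 4.4] [0.0013, -0.0002, 0.0003]
206 across min/max [-0.00969176  0.00778546] near max 0.007701038107901832 world across [-0.97473224 -0.08103597 -0.20815914] view [-0.13560392  0.95518215  0.26313234]
```

View pics/look6.png

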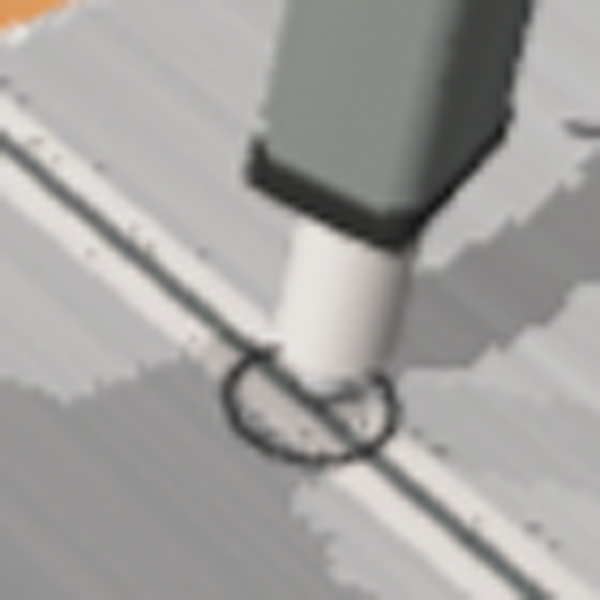

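Tip stands over the ring, about 2–3 mm right of its centre (311,403). Shift +2 mm in tool y (world +x), then press.

```bash
python3 -m pendant '[{"translation":[0,0,-2],"twist":[0,0,0],"grip":-1},{"translation":[0,2,0],"twist":[0,0,0],"grip":-1},{"translation":[0,0,0],"twist":[0,0,0],"grip":-1},{"translation":[0,0,2],"twist":[0,0,0],"grip":-1},{"translation":[0,0,2],"twist":[0,0,0],"grip":-1},{"translation":[0,0,1],"twist":[0,0,0],"grip":-1},{"translation":[0,0,1],"twist":[0,0,0],"grip":-1},{"translation":[0,0,0],"twist":[0,0,0],"grip":-1},{"translation":[0,0,0],"twist":[0,0,0],"grip":-1},{"translation":[0,0,0],"twist":[0,0,0],"grip":-1}]'
python3 - <<'E'
from h import *
F=[]
for k in range(8):
    p,r,s=cur(); F.append(s["force"]); robot.read_camera("top")
print(p,np.mean(F,0),np.mean(F,0)@N,"ang",(-N@r.as_matrix()[:,2]),"h",(p-SPOT)@N, p+r.apply([0,0,.0728])-SPOT); plan(SPOT+N*.0688,FT,1)
a,d,i=snap("side"); 
save("look7.png",cv2.resize(a[330:400,210:280],(600,600),interpolation=cv2.INTER_CUBIC))
E
```

```text
t: 19.9
tool_pos: [0.5434, 0.2195, 0.2178]
orientation: [-2.363, -1.824, -0.486]
force: [-2.3, -1.3, -0.2]
opening: 0.0256
[0.54340737 0.21955134 0.21772759] [-1.54637945 -0.70506297  0.25475798] 0.7152228513868503 ang 0.9999973000637711 h 0.06973560791583713 [ 0.00369597  0.00075932 -0.00232682]
[-0.7, -2.9, 0.9] [0.0022, -0.0004, 0.0005]
```

View pics/look7.png

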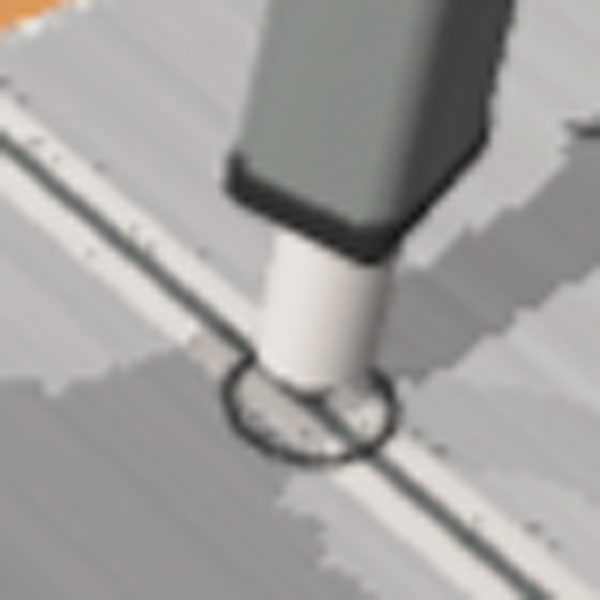

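```bash
python3 -m pendant '[{"translation":[0,0,0.8],"twist":[0,0,0],"grip":-1},{"translation":[0,0,0],"twist":[0,0,0],"grip":-1},{"translation":[0,0,0],"twist":[0,0,0],"grip":-1},{"translation":[0,0,0],"twist":[0,0,0],"grip":-1},{"translation":[0,0,0],"twist":[0,0,0],"grip":-1},{"translation":[0,0,0],"twist":[0,0,0],"grip":-1},{"translation":[0,0,0],"twist":[0,0,0],"grip":-1},{"translation":[0,0,0],"twist":[0,0,0],"grip":-1},{"translation":[0,0,0],"twist":[0,0,0],"grip":-1},{"translation":[0,0,0],"twist":[0,0,0],"grip":-1}]'
python3 - <<'E'
from h import *
F=[]
for k in range(10):
    p,r,s=cur(); F.append(s["force"]); robot.read_camera("top")
f=np.mean(F,0)@N
print(p,f,"ang",np.degrees(np.arccos(-N@r.as_matrix()[:,2])),"h",(p-SPOT)@N,s["opening"],abs(s["dq"]).max())
if .1<f<4: robot.close_job(); print("closed")
E
```

```text
t: 21.35
tool_pos: [0.5435, 0.2198, 0.217]
orientation: [-2.363, -1.824, -0.486]
force: [-0.9, -0.6, 1.0]
opening: 0.0259
[0.54357513 0.2197515  0.21708184] 1.4477671853131806 ang 0.13649681840189404 h 0.06904051502391349 0.02616505237029089 0.0018415239514413474
the job is handed in; nothing more can be done
closed
```

The job is handed in at about 22 s, with the gauge still gripped and pressed on the marker ring. The hand-in gives no verdict.

- **Gauge pick-up:** I took it from the end hole of the rack. After the lift, a side picture showed the other three tools unmoved.
- **Step block check:** I held the gauge upright on the thinnest step at about 2.9 N for over a second. The tip was an estimated 5 mm or less from the step's centre.
- **Seam check:**
  - The tool axis is 0.14° from square to the measured sheet, which slopes about 19.6°.
  - The force is about 3.5 N above the unloaded reading, which puts the spring tip nearly 4 mm in by calculation.
  - The arm was still, and the jaw opening of 26 mm matches the gauge body.

**Disagreements:** The spot position from the two cameras differed by about 2 mm. Depth and picture also disagreed by 2–4 mm on where the tip sat sideways, so I followed the picture and shifted about 2–3 mm. The last picture showed the tip near the middle of the ring, inside the 9 mm limit. The last 0.8 mm of press came after that picture. Force readings are noisy by about 0.8 N.

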